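Load the bearing hot plate and close its heavy cover

TASK

Get the next batch warming: lift the timing gear off the hot plate and set it flat and wholly on the terracotta cooling slab, pick every bearing ring out of the pocket tray and stand each on end on the heating plate, clear of where the cover's walls come down. Then lower the heavy cover by its handle all the way shut, holding it back so that it never drops or slams, and finally turn the red main switch clockwise to on. Leave the spanner in front of the hot plate where it is.

Things in the scene. Friction and masses are not known exactly. Their poses are not given: they have to be found in the camera images.
- hotplate: Bench hot plate for bearings, fixed. Origin: centre of its underside, below the middle of the heating plate; x points away from the robot towards the hinge, y to the left, z up. Blue base 200 (x) by 260 (y) mm; its top, with the dark steel heating plate (185 x 245 mm) let in flush, lies 70 mm above the table. To its right (-y) a grey control box, 110 mm wide, same height.
- cover (a joint): Angle of the steel cover (200 x 260 x 50 mm, walls 3 mm, about 2 kg), hinged along the far edge of the hot plate: 0 = shut, cover standing flat on the hot plate; it starts raised at about 1.5 to 1.6 rad (standing upright) and stops at 1.65. The hinge is stiff enough to hold the cover above about 1 rad (raised far, it may settle back to its stop); below about 0.9 rad it falls shut by itself unless held up (lifting force at the handle up to about 8 N).
- cover_handle (a point): Middle of the cover's black grip bar: round, 11 mm thick, 120 mm long, parallel to the hinge (hot plate y), standing 40 mm out from the cover's front wall on a post at each end. 240 mm from the hinge, 25 mm above the cover's lower rim; with the cover shut it points at the robot and lies 95 mm above the table, with the cover upright it is on top, about 310 mm above the table. The point's axes are the hot plate's, turned with the cover.
- cover_hinge (a point): Middle of the cover's hinge axis, which runs along the hot plate's y: 100 mm behind the hot plate's origin (hot plate x), 70 mm up. Raising the cover is a positive turn about y.
- main_switch (a joint): Rotary main switch on top of the control box: 0 = off (as at the start), 1.05 rad = on, at its stop. Turns clockwise seen from above, stays where it is left.
- main_switch_grip (a point): Middle of the switch's red bar grip, 37 mm above the control box (107 mm above the table), on the switch's upright axis, 10 mm in front of (-x) and 190 mm right of (-y) the hot plate's origin. The bar is 14 mm thick, 42 mm long and 32 mm tall (its top 7 mm above this point); it lies along the point's x axis, which turns with the switch (along the hot plate's x when off). Yellow round base plate 68 mm across.
- tray: Grey plastic pocket tray, fixed, 188 (x) by 132 (y) by 14 mm, origin at the centre of its underside. 3 x 2 square pockets, 36 mm wide, 10 mm deep, 56 mm from centre to centre both ways (x -56, 0, 56; y -28, 28 mm); pocket floor 4 mm above the table. It stands left or right of the hot plate, the slab on the other side.
- slab: Terracotta cooling slab, fixed, 150 x 150 x 20 mm, origin at the centre of its underside.
- gear: Steel timing gear with hub, about 0.4 kg, left on the heating plate from the last batch: toothed disc 64 mm across (over teeth), 16 mm thick, with a round hub 28 mm across and 18 mm tall on top, 34 mm high in all. Origin: centre of its underside.
- ring1: Bearing inner ring of bright steel, 30 mm outside, 22 mm bore, 24 mm high, 60 g, standing on end in a pocket of the tray with 14 mm showing above the tray. Origin: centre of its underside, z along its bore. All rings are alike; three to five of the six are there.
- ring2: Bearing inner ring of bright steel, 30 mm outside, 22 mm bore, 24 mm high, 60 g, standing on end in a pocket of the tray with 14 mm showing above the tray. Origin: centre of its underside, z along its bore. All rings are alike; three to five of the six are there.
- ring3: Bearing inner ring of bright steel, 30 mm outside, 22 mm bore, 24 mm high, 60 g, standing on end in a pocket of the tray with 14 mm showing above the tray. Origin: centre of its underside, z along its bore. All rings are alike; three to five of the six are there.
- ring4: Bearing inner ring of bright steel, 30 mm outside, 22 mm bore, 24 mm high, 60 g, standing on end in a pocket of the tray with 14 mm showing above the tray. Origin: centre of its underside, z along its bore. All rings are alike; three to five of the six are there.
- ring5: Bearing inner ring of bright steel, 30 mm outside, 22 mm bore, 24 mm high, 60 g, standing on end in a pocket of the tray with 14 mm showing above the tray. Origin: centre of its underside, z along its bore. All rings are alike; three to five of the six are there.
- ring6: Bearing inner ring of bright steel, 30 mm outside, 22 mm bore, 24 mm high, 60 g, standing on end in a pocket of the tray with 14 mm showing above the tray. Origin: centre of its underside, z along its bore. All rings are alike; three to five of the six are there.
- spanner: Steel spanner, 180 mm long, 8 mm thick, lying along y in front of the hot plate; origin at the middle of its underside. Not part of the job: leave it where it is.

How it is judged:
By the outcome, as a careful person would: the job done as asked, in the order asked, and still so for the second after the job is handed in, with the robot touching nothing.
Of ring1, ring2, ring3, ring4, ring5, ring6 only 3 to 5 are there at a start; the rules pass over those that are not, and their reading is None.
At some moment in a run one of gear, ring1, ring2, ring3, ring4, ring5, ring6 may be knocked a few centimetres aside while the robot is not near it.
It also fails if it takes over 210 s, if anything falls off the work surface, if the arm or the gripper's body presses on something with over 40 N, if the wrist force passes 120 N, or if a joint passes its speed limit or range.

ROBOT

A 6-joint arm with a two-finger parallel gripper is mounted at the origin on the work surface. World frame = base frame: x ahead of the robot, y to its left, z up, the work surface at z = 0. Lengths are in m, angles in rad, forces in N, time in s.
With the tool pointing down it reaches from about 0.425 to 0.95 m from the base axis. Payload 3.5 kg.
Tool frame: the origin (TCP) lies at the very end of the fingers, on their centre line; the grasp point (between the pads) lies 19 mm behind it; z points along the fingers, y is the line along which they close (so a half turn about z gives the same grasp; the last joint's range is limited). The gripper opens to 85 mm and grips with 20 to 120 N. Pads are 22 mm wide; open, the fingers measure 114 mm over their backs; the gripper's body (76 mm by 85 mm) begins 54 mm behind the grasp point. The pads swing forward as they close: fully open they stand 13 mm farther back than shut.
Start: joints at [1.091, 0.286, 1.577, -0, 1.279, -0.15], TCP at [0.219, 0.639, 0.231] pointing down, gripper open.
Joint ranges: [-2.77, 2.77], [-0.9, 2.22], [0.21, 2.48], [-1.53, 4.67], [0.24, 2.81], [-2.84, 2.84]. Speed limits (rad/s): [2.79, 2.79, 3.14, 3.14, 3.14, 3.14].

INTERFACE

Orientations are given as a rotation vector (axis times angle).
In Python, from bench import robot, kin, viewer, finish_job gives the robot as it stands. Calls block until the motion is done:
- robot.reach(position, orientation): joint-space move of the TCP to a pose.
- robot.move_linear(position, vel=0.15, orientation=None, until_force=None): straight line of the TCP; orientation=None keeps the orientation; vel is the mean speed in m/s. With until_force (N) it stops when the force on the tool has changed by that much, and returns True; else False.
- robot.movej(angles): joint-space move.
- robot.move_gripper(opening, f_grip=None): opening from 0.0 (shut) to 1.0 (fully open); f_grip is the grip in N (None keeps the last); returns when the fingers have stopped.
- robot.wait(seconds).
- kin.ik(position, orientation): joint angles nearest the present ones, or None.
- robot.read_state(): the state.
- viewer.get_image(name): name is "scene" or "top" or "wrist"; returns a dict with "color" (420x560x3 uint8, red, green, blue), "camera_matrix" (3x3 intrinsics, pixels), "k1" (the pictures are not rectified: a ray, as slopes to the right and down, at radius r is drawn at 1 + k1 r^2 times it, then the intrinsics apply), "extrinsics" (4x4, takes a point from world to camera coordinates). Camera axes: x right, y down, z forward; pixel columns grow to the right and rows downward; lengths in m; the calibration is good to about 2 mm. A picture is of the moment at which its call begins. There is no depth.
A pose or a line that the arm cannot do raises robot.Unreachable and nothing moves.
- finish_job(): hands the job in; it is judged then, once.
Trained networks look in a picture, given as the dict that the camera call returned (one of the last four; its "shot" number tells which), for a name from the list of things; names that differ only in an ending like _2 or _b are one class to them, and where a whole thing is asked for, a point or a joint stands for the part that bears it (a point fixed in the world has none). Each returns a list of dicts, best first, with "conf" (0 to 1); they miss things now and then, are a little off and sometimes report something else, mostly with a low value. They report only what shows in the picture. A call takes as long as a camera call.
- viewer.recognise(picture, target): "bbox" ([left, top, right, bottom] in pixels, round what is visible of it).
- viewer.cut_out(picture, target): "mask" (420x560 bool, what is visible of it) and "bbox" ([left, top, right, bottom] in pixels, round what is visible of it).
The state is a dict: "time": time; "joints": joint angles; "joint_vel": joint speeds; "effort": joint torques, N m; "eef_pos": TCP position; "orientation": TCP orientation; "ft_force": force on the tool from outside, world axes, zero at the start; "wrist_torque": the same for the moment, N m; "opening": opening from 0.0 (shut) to 1.0 (fully open); "finger_force": force on a finger pad.
Only numpy, scipy, OpenCV 4.12 (cv2) and the standard library are available. Lean on these libraries where they do the work, as an engineer would, in place of code of your own. Each camera call takes 0.05 s, during which the arm holds its last target. There are 200 camera calls.

## Working session

There is one attempt and no reset: what is moved stays moved. The work goes in short steps, each a Python script; the robot and the scene stay as the last script left them, time stands still between calls to the robot, and variables do not carry over. Pictures are saved under pics/ and viewed, at most 18 in all, crops included, and the job is handed in when it is done.

```bash
ls; mkdir -p pics; python3 - <<'E'
from bench import robot,viewer
import cv2
for n in("scene","top"):
    p=viewer.get_image(n); cv2.imwrite(f"pics/{n}0.png",p["color"][:,:,::-1])
    print(n,p["camera_matrix"].tolist(),p["k1"],p["extrinsics"].round(4).tolist())
    for t in("hotplate","tray","slab","gear","ring1","spanner","main_switch","cover_handle"):
        print(t,[([round(float(v)) for v in d["bbox"]],round(float(d["conf"]),2)) for d in viewer.recognise(p,t)])
print(robot.read_state())
E
```

```text
pics
scene [[533.0171492324732, 0.0, 282.24975269762945], [0.0, 533.0171492324732, 209.65175731836544], [0.0, 0.0, 1.0]] -0.07042048939361549 [[0.976, 0.2178, 0.0032, -0.5653], [0.1773, -0.7859, -0.5924, -0.0671], [-0.1265, 0.5787, -0.8056, 1.5369], [0.0, 0.0, 0.0, 1.0]]
hotplate [([226, 119, 359, 297], 0.68)]
tray [([179, 297, 277, 370], 0.61)]
slab [([264, 102, 312, 143], 0.64), ([250, 322, 262, 335], 0.39)]
gear [([261, 195, 290, 216], 0.64)]
ring1 [([202, 309, 217, 322], 0.7), ([228, 313, 234, 328], 0.64), ([217, 185, 246, 238], 0.59), ([192, 331, 207, 345], 0.48), ([249, 320, 259, 334], 0.43)]
spanner [([218, 184, 246, 239], 0.92)]
main_switch [([256, 242, 274, 262], 0.85)]
cover_handle [([313, 122, 358, 248], 0.86)]
top [[432.1116814973822, 0.0, 280.1355139686815], [0.0, 432.1116814973822, 207.5160523253057], [0.0, 0.0, 1.0]] -0.06108926572388563 [[-0.0232, -0.9997, 0.0068, 0.0092], [-0.9975, 0.0226, -0.0675, 0.5585], [0.0673, -0.0083, -0.9977, 1.2257], [0.0, 0.0, 0.0, 1.0]]
hotplate [([213, 127, 323, 160], 0.74), ([212, 124, 355, 240], 0.65)]
tray [([373, 186, 423, 252], 0.86)
[... 427 characters left out ...]
, 324, 162], 0.93)]
{'time': 0.9, 'joints': array([ 1.09102958e+00,  2.86294512e-01,  1.57669982e+00, -6.02872164e-06,
        1.27854975e+00, -1.49958966e-01]), 'joint_vel': array([-0.0004831 , -0.00057423,  0.00098652, -0.00110093, -0.00098559,
        0.0005465 ]), 'effort': array([-7.48026196e-04, -4.05964315e+01, -2.92943716e+01, -2.18446230e-04,
        4.59349303e-04,  1.94689726e-06]), 'eef_pos': array([0.21855268, 0.63863718, 0.23132863]), 'orientation': array([5.15710012e-01, 3.09895443e+00, 6.97383129e-05]), 'ft_force': array([ 0.16820436, -0.13997157,  0.16653408]), 'wrist_torque': array([-0.02852744,  0.00965532,  0.01012519]), 'finger_force': 0.0, 'opening': 0.9978400640503037}
```

View pictures.

```bash
python3 - <<'E'
import cv2
a=cv2.imread("pics/top0.png")[110:275,110:440]; cv2.imwrite("pics/top0c.png",cv2.resize(a,(800,400),interpolation=cv2.INTER_CUBIC))
E
```

```text
(no output)
```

View pics/scene0.png

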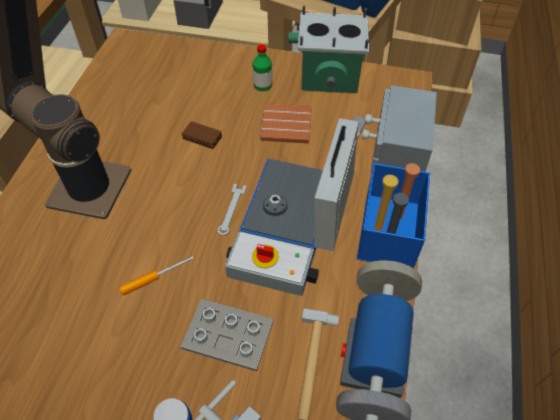

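View pics/top0c.png

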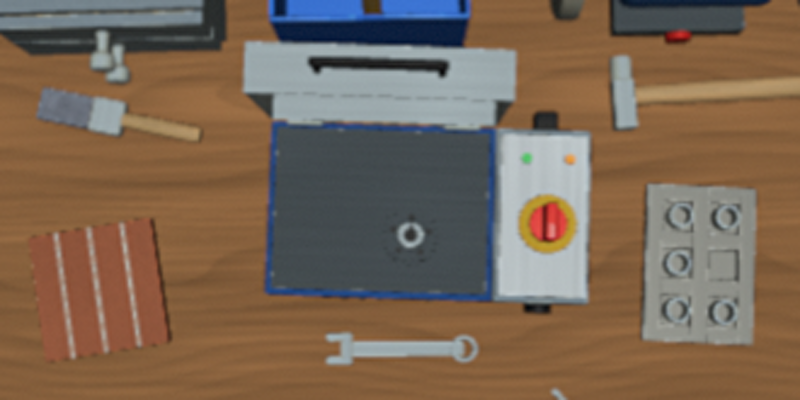

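```bash
cat > h.py <<'E'
from bench import robot,kin,viewer,finish_job
import numpy as np,cv2
from scipy.optimize import least_squares
def down(psi): return np.pi*np.array([np.cos(psi/2),np.sin(psi/2),0.])   # tool x at psi, closes along psi-90deg
def ray(p,px):
    px=np.atleast_2d(np.asarray(px,float)); K=p["camera_matrix"]
    q=cv2.undistortPoints(px[:,None],K,np.array([p["k1"],0,0,0.]))[:,0]
    R=p["extrinsics"][:3,:3];t=p["extrinsics"][:3,3]
    return -R.T@t,np.c_[q,np.ones(len(q))]@R
def unproj(p,px,z):
    o,d=ray(p,px); return (o+d*((z-o[2])/d[:,2])[:,None])[:,:2]
def proj(p,P):
    E=p["extrinsics"]; rv=cv2.Rodrigues(E[:3,:3])[0]
    return cv2.projectPoints(np.atleast_2d(np.asarray(P,float)),rv,E[:3,3],p["camera_matrix"],np.array([p["k1"],0,0,0.]))[0][:,0]
def fit(local,world):   # 2D rigid: x,y,yaw
    local=np.asarray(local)
    f=lambda v:(local@np.array([[np.cos(v[2]),np.sin(v[2])],[-np.sin(v[2]),np.cos(v[2])]])+v[:2]-world).ravel()
    r=least_squares(f,[*world.mean(0),0]); return r.x,np.abs(r.fun).max()
def T(pose,l):
    c,s=np.cos(pose[2]),np.sin(pose[2]); return np.array([pose[0]+c*l[0]-s*l[1],pose[1]+s*l[0]+c*l[1]])
def shot(n,name):
    p=viewer.get_image(n); cv2.imwrite(f"pics/{name}.png",p["color"][:,:,::-1]); return p
E
python3 - <<'E'
from h import *
p=viewer.get_image("top")
u=lambda a,z:unproj(p,np.array(a)*.4125+110-.3,z)
box=lambda x,y:[(x,y),(x,-y),(-x,-y),(-x,y)]
H,e=fit([(.1,.13),(.1,-.13),(-.1,-.13),(-.1,.13),(.1,-.24),(-.1,-.24)],u([(272,123),(495,128),(492,300),(265,293),(590,130),(588,302)],.07));print("H",H,e)
Tr,e=fit(box(.094,.066),u([(647,184),(757,187),(753,345),(642,341)],.014));print("T",Tr,e)
S,e=fit(box(.075,.075),u([(28,236),(152,218),(170,343),(50,361)],.02));print("S",S,e)
print("gear",u([(410,235)],.104),"hinge",T(H,(.1,0)),"handle",T(H,(.1,0)))
np.savez("rough.npz",H=H,T=Tr,S=S)
w=viewer.get_image("wrist");E=w["extrinsics"];print(w["camera_matrix"],-E[:3,:3].T@E[:3,3],E[2,:3],E[0,:3])
E
```

```text
H [ 0.58659096  0.03342948 -0.04816602] 0.0026075444185217067
T [ 0.51897819 -0.3466444  -0.06484807] 0.001629514811415378
S [0.50489443 0.36985175 0.13979022] 0.0037963578280896804
gear [[5.55269629e-01 5.16342640e-04]] hinge [0.68647498 0.02861474] handle [0.68647498 0.02861474]
[[324.66988245   0.         278.47574295]
 [  0.         324.66988245 210.52387415]
 [  0.           0.           1.        ]] [0.14482037 0.66387278 0.37360608] [ 0.28666113 -0.0990767  -0.95289517] [ 3.25069380e-01  9.45690018e-01 -5.36355178e-04]
```

```bash
python3 - <<'E'
from h import *
r=np.load("rough.npz")
def rep(p,t):
    for d in viewer.cut_out(p,t)[:6]:
        m=d["mask"]; ys,xs=np.nonzero(m); print(t,round(float(d["conf"]),2),[round(float(v)) for v in d["bbox"]],xs.mean().round(1),ys.mean().round(1))
t0=robot.read_state()["time"]
robot.reach([0.48,0.36,0.30],down(np.pi)); p=shot("wrist","w_slab"); rep(p,"slab")
robot.reach([0.45,0.02,0.30],down(np.pi)); p=shot("wrist","w_plate"); np.save("Ep.npy",p["extrinsics"])
for t in("gear","hotplate","cover_handle","main_switch_grip"): rep(p,t)
gb=viewer.recognise(p,"gear")[0]["bbox"]; print("gear w",unproj(p,[[(gb[0]+gb[2])/2,(gb[1]+gb[3])/2]],.08))
robot.reach([0.47,-0.34,0.25],down(np.pi)); p=shot("wrist","w_tray"); np.save("Et.npy",p["extrinsics"]);rep(p,"tray");rep(p,"ring1")
print(robot.read_state()["time"]-t0)
E
python3 -c "
import cv2,numpy as np
a=[cv2.imread(f'pics/w_{n}.png') for n in('plate','tray')]
for n,i in zip('pt',a): cv2.imwrite(f'pics/v_{n}.png',cv2.resize(i,(800,600)))"
```

```text
slab 0.92 [222, 123, 349, 245] 287.9 183.7
gear 0.95 [235, 237, 290, 286] 262.2 261.5
gear 0.23 [121, 251, 157, 300] 134.8 274.6
hotplate 0.78 [96, 180, 397, 392] 254.5 275.7
cover_handle 0.82 [181, 340, 382, 390] 276.8 362.0
main_switch_grip 0.67 [120, 254, 157, 302] 134.8 274.4
gear w [[ 0.55273111 -0.00132734]]
tray 0.67 [220, 134, 336, 286] 272.1 205.9
tray 0.58 [374, 175, 560, 370] 479.3 255.8
ring1 0.81 [288, 159, 314, 187] 299.6 172.3
ring1 0.73 [239, 246, 261, 269] 247.6 256.6
ring1 0.7 [239, 154, 266, 184] 251.5 168.2
ring1 0.59 [286, 202, 310, 231] 296.1 217.1
ring1 0.56 [279, 245, 304, 271] 290.9 259.0
4.65
```

View pics/v_p.png

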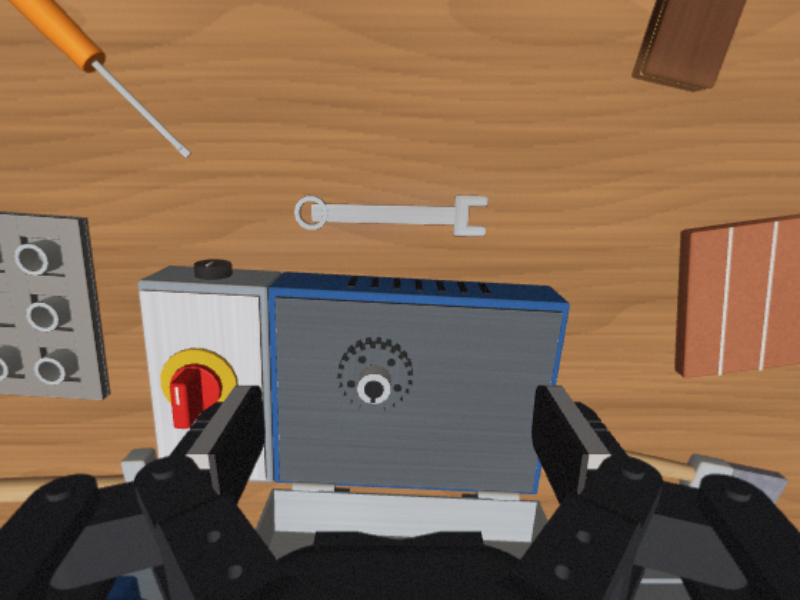

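View pics/v_t.png

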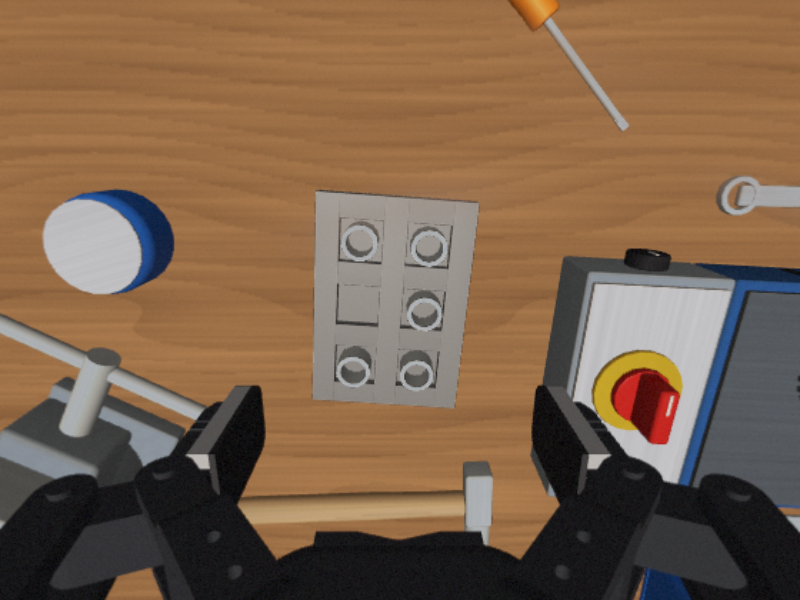

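```bash
python3 - <<'E'
from h import *
w=viewer.get_image("wrist")
pp=dict(w,extrinsics=np.load("Ep.npy"));pt=dict(w,extrinsics=np.load("Et.npy"))
s=.7;u=lambda p,a,z:unproj(p,np.array(a,float)*s-.15,z)
H,e=fit([(-.1,-.13),(-.1,.13),(.1,.13),(.1,-.13),(-.1,-.24)],u(pp,[(273,296),(567,306),(538,493),(275,482),(141,290)],.07));print("H",H,e)
Tr,e=fit([(-.094,-.066),(-.094,.066),(.094,.066),(.094,-.066)],u(pt,[(317,191),(478,203),(455,408),(313,400)],.014));print("T",Tr,e)
print("gear",u(pp,[(374,388)],.104))
R=u(pt,[(359,242),(428,246),(424,314),(417,372),(353,368)],.028)
P=np.array([T(Tr,q) for q in[(-.056,-.028),(-.056,.028),(0,.028),(.056,.028),(.056,-.028)]]);print(R.round(4).tolist(),(R-P).round(4).tolist())
# handle bar ends from the top view (upright): crop px (312,64),(446,67)
t=viewer.get_image("top");print("handle",unproj(t,np.array([(312,64),(446,67)])*.4125+109.7,.31),"expected",T(H,(.125,.06)),T(H,(.125,-.06)))
np.savez("pose.npz",H=H,T=Tr,R=R,gear=u(pp,[(374,388)],.104)[0],S=np.load("rough.npz")["S"])
E
```

```text
H [ 0.58666667  0.03561644 -0.04252774] 0.007410662997388462
T [ 0.51932846 -0.34572316 -0.06759744] 0.0015440873352065565
gear [[0.55445825 0.00088603]]
[[0.4596, -0.3702], [0.4628, -0.3154], [0.52, -0.3176], [0.5733, -0.3228], [0.5695, -0.3782]] [[-0.002, -0.0003], [-0.0026, -0.0014], [-0.0012, 0.0002], [-0.0038, -0.0012], [-0.0038, -0.0008]]
handle [[ 0.70085903  0.08825723]
 [ 0.69530318 -0.03510228]] expected [0.71410454 0.09024782] [ 0.70900275 -0.02964368]
```

```bash
cat >> h.py <<'E'
def tip(): return robot.read_state()["eef_pos"]
def find(name,near,z,cam="wrist",maxd=.06):   # object centre nearest to 'near' at height z
    p=viewer.get_image(cam); b=[d["bbox"] for d in viewer.recognise(p,name) if d["conf"]>.3]
    if not b: return None
    c=unproj(p,[[(x[0]+x[2])/2,(x[1]+x[3])/2] for x in b],z); k=np.argmin(np.linalg.norm(c-near,axis=1))
    return c[k] if np.linalg.norm(c[k]-near)<maxd else None
E
python3 - <<'E'
from h import *
q=np.load("pose.npz");g=q["gear"]
ps=np.pi+q["H"][2]
robot.reach([g[0],g[1],.22],down(ps))
print("wrist",find("gear",g,.085),"top",find("gear",g,.085,"top"))
robot.move_gripper(.7,50)
robot.move_linear([g[0],g[1],.12])
f=robot.move_linear([g[0],g[1],.0885],vel=.04,until_force=6);print(f,tip())
robot.move_gripper(0,60);s=robot.read_state();print(s["opening"],s["finger_force"],s["ft_force"])
f=robot.move_linear([g[0],g[1],.20],vel=.1);s=robot.read_state();print(s["opening"],s["finger_force"],s["ft_force"],s["time"])
shot("wrist","gear_lift")
E
```

```text
wrist [0.55387866 0.001245  ] top None
False [0.55470128 0.00083807 0.08873138]
0.30040068195705233 58.80644917488098 [-0.00614449 -0.81059512  3.44842492]
0.2965493648982204 59.142959117889404 [ 0.32350897 -0.538314   -3.9367774 ] 11.0833
```

View pics/gear_lift.png

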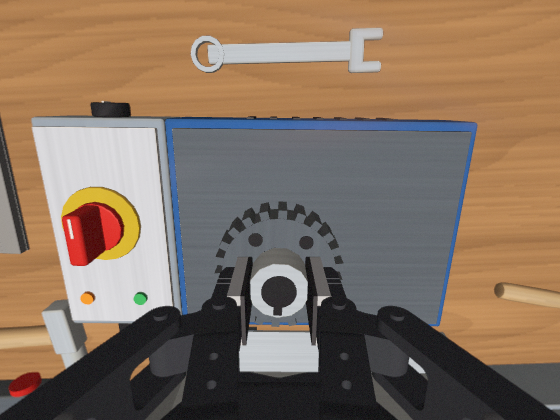

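```bash
python3 - <<'E'
from h import *
q=dict(np.load("pose.npz"));S=q["S"];g=q["gear"]
p=viewer.get_image("wrist")
H,e=fit([(-.1,.13),(-.1,-.13),(-.1,-.24),(.1,.13),(.1,-.24)],unproj(p,[(475,124),(166,120),(33,119),(439,325),(74,322)],.07));print("H",H,e);q["H3"]=H;np.savez("pose.npz",**q)
S2=find("slab",S[:2],.02,"top");print("slab top",S,S2)
robot.move_linear([S[0],S[1],.20],vel=.25)
robot.move_linear([S[0],S[1],.06],vel=.12)
f=robot.move_linear([S[0],S[1],.034],vel=.02,until_force=4);print(f,tip(),robot.read_state()["ft_force"])
robot.move_gripper(.6);robot.wait(.2)
robot.move_linear([S[0],S[1],.2],vel=.2)
print("gear",find("gear",S[:2],.035),robot.read_state()["time"]);shot("wrist","gear_put")
E
```

```text
H [ 0.5853841   0.03493187 -0.05454087] 0.00793271482782626
slab top [0.50489443 0.36985175 0.13979022] [0.50524184 0.36170085]
True [0.50477014 0.36981697 0.03921011] [-0.2432558   0.85733702  5.66815735]
gear [0.50516157 0.3685777 ] 16.8333
```

View pics/gear_put.png

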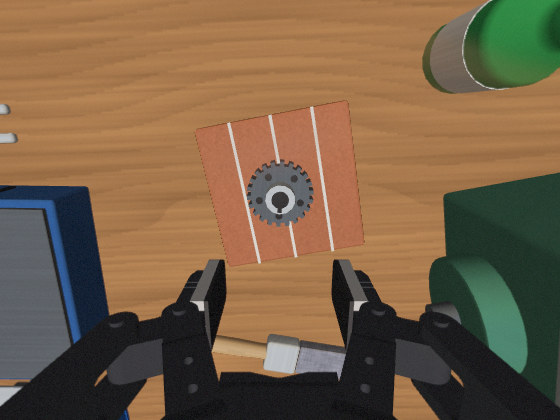

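```bash
cat > ring.py <<'E'
from h import *
q=np.load("pose.npz");Tr=q["T"];H=np.array([.5862,.0345,-.048])
O=down(np.radians(135))
SRC=[(.056,.028),(.056,-.028),(0,.028),(-.056,.028),(-.056,-.028)]
DST=[(.02,.07),(.02,0),(.02,-.07),(-.045,.035),(-.045,-.035)]
def do(i):
    s=T(Tr,SRC[i])+[-.0013,-.0004];d=T(H,DST[i])
    robot.move_linear([*s,.2],vel=.3,orientation=O); robot.move_gripper(.55,40)
    m=find("ring1",s,.021,maxd=.05); print(i,"exp",s.round(4),"seen",m)
    if m is None: print("MISSING");return False
    if np.linalg.norm(m-s)>.008: print("MOVED");return False
    s=(m+s)/2
    robot.move_linear([*s,.05],vel=.2)
    f=robot.move_linear([*s,.0175],vel=.05,until_force=6)
    robot.move_gripper(0,40);robot.move_linear([*s,.2],vel=.2)
    st=robot.read_state();print(f,"held",st["opening"],st["finger_force"])
    if st["opening"]<.2: return False
    robot.move_linear([*d,.2],vel=.3);robot.move_linear([*d,.1],vel=.2)
    f=robot.move_linear([*d,.078],vel=.02,until_force=3);print(f,tip().round(4))
    robot.move_gripper(.5);robot.move_linear([*d,.2],vel=.25);print(robot.read_state()["time"]);return True
E
python3 - <<'E'
from ring import *
robot.move_linear([.47,.1,.25],vel=.4);robot.reach([.5,-.2,.25],O)
do(0);shot("wrist","ring0")
E
```

```text
0 exp [ 0.5758 -0.322 ] seen [ 0.57523866 -0.32244888]
False held 0.32719262176485353 39.45145547389984
True [0.6093 0.1035 0.0843]
26.8417
```

View pics/ring0.png

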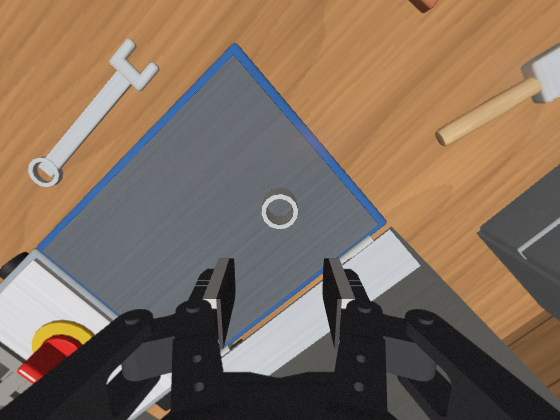

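```bash
python3 - <<'E'
from ring import *
for i in range(1,5):
    if not do(i): break
robot.move_linear([.45,-.2,.3],vel=.4);robot.reach([.45,.02,.3],down(np.pi))
p=shot("wrist","all");print([(unproj(p,[[(d["bbox"][0]+d["bbox"][2])/2,(d["bbox"][1]+d["bbox"][3])/2]],.082)[0].round(3).tolist(),round(float(d["conf"]),2)) for d in viewer.recognise(p,"ring1")])
E
```

```text
1 exp [ 0.572  -0.3778] seen [ 0.57189773 -0.37524109]
False held 0.32268728527717994 39.43722188472748
True [0.606  0.0336 0.0843]
35.9
2 exp [ 0.5199 -0.3182] seen [ 0.519761   -0.31463037]
False held 0.32568777329963833 39.432313442230225
True [ 0.6026 -0.0363  0.0842]
44.1167
3 exp [ 0.464  -0.3144] seen [ 0.46493354 -0.31306038]
False held 0.32326508475184107 39.43662643432617
True [0.5427 0.0717 0.0841]
52.4917
4 exp [ 0.4603 -0.3703] seen [ 0.45928748 -0.37182203]
False held 0.32425697527603076 39.51370596885681
True [0.5394 0.0018 0.0842]
61.2917
[([0.541, 0.002], 0.87), ([0.543, 0.073], 0.81), ([0.605, -0.032], 0.73), ([0.61, 0.035], 0.67), ([0.735, 0.029], 0.31)]
```

View pics/all.png

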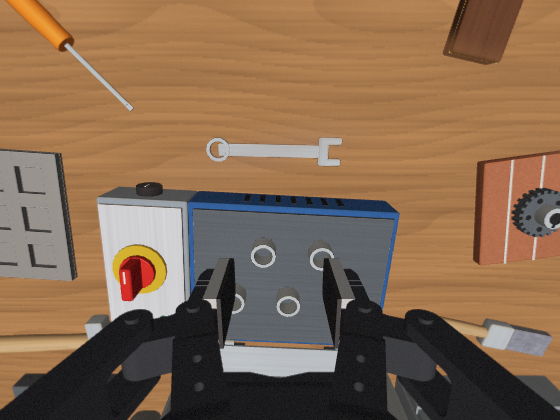

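```bash
python3 - <<'E'
from h import *
robot.move_linear([.43,-.25,.35],vel=.4)
p=shot("top","top1");s=shot("scene","scene1")
for n,pic,z in(("top",p,.082),("scene",s,.082)):
    print(n,[(unproj(pic,[[(d["bbox"][0]+d["bbox"][2])/2,(d["bbox"][1]+d["bbox"][3])/2]],.082)[0].round(3).tolist(),round(float(d["conf"]),2)) for d in viewer.recognise(pic,"ring1")])
    print(n,"gear",[unproj(pic,[[(d["bbox"][0]+d["bbox"][2])/2,(d["bbox"][1]+d["bbox"][3])/2]],.035)[0].round(3).tolist() for d in viewer.recognise(pic,"gear")])
a=cv2.resize(p["color"][110:230,190:350,::-1],(640,480),interpolation=cv2.INTER_CUBIC);cv2.imwrite("pics/a.png",a)
b=cv2.resize(s["color"][110:270,220:380,::-1],(600,600),interpolation=cv2.INTER_CUBIC);cv2.imwrite("pics/b.png",b)
E
```

```text
top [([0.594, -0.039], 0.6), ([0.607, 0.036], 0.44), ([0.61, 0.108], 0.42), ([0.531, -0.001], 0.41)]
top gear [[0.498, 0.361]]
scene [([0.613, 0.023], 0.71), ([0.55, 0.067], 0.6), ([0.616, 0.103], 0.6), ([0.601, -0.035], 0.46), ([0.545, -0.001], 0.45)]
scene gear []
```

View pics/a.png

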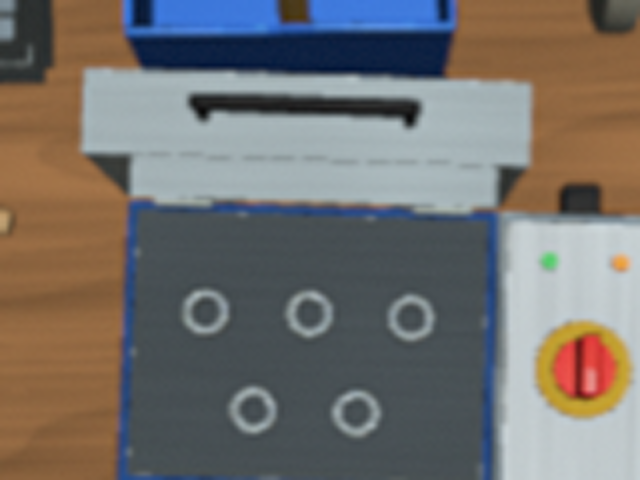

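View pics/b.png

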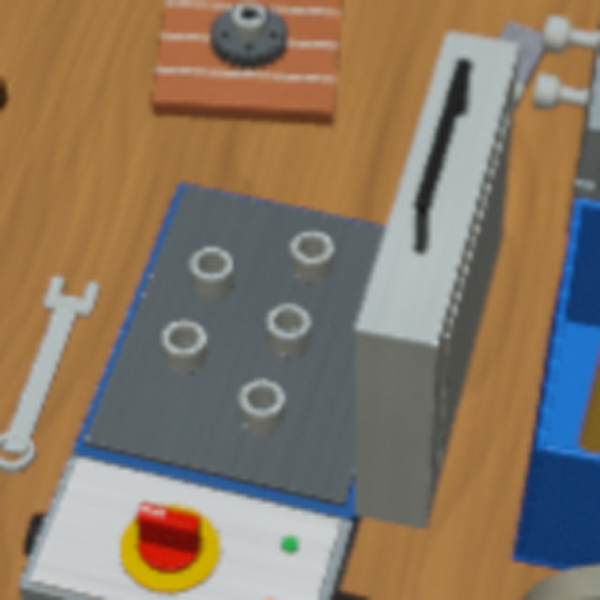

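```bash
python3 - <<'E'
from h import *
t=viewer.get_image("top");s=viewer.get_image("scene")
tp=np.array([(193,102),(417,107),(82,152),(530,165),(85,68),(532,85),(132,203),(497,213),(122,478)])/4+[190,110]-.4
sp=np.array([(463,64),(421,210),(455,33),(355,328),(520,42),(437,343),(180,183),(80,452),(352,512)])/3.75+[220,110]-.4
C=np.array([(-.24,.06,.025),(-.24,-.06,.025),(-.2,.13,0),(-.2,-.13,0),(-.2,.13,.05),(-.2,-.13,.05)])
def W(v,L): return np.c_[[T(v[:3],l[:2]) for l in L],[l[2] for l in L]]
def cov(v):
    c,n=np.cos(v[3]),np.sin(v[3]); return W(v,[( .1+c*x+n*z,y,.07-n*x+c*z) for x,y,z in C])
def res(v):
    a=np.r_[cov(v),W(v,[(.1,.13,.07),(.1,-.13,.07),(-.1,.13,.07)])]
    b=np.r_[cov(v),W(v,[(-.1,.13,.07),(-.1,-.13,.07),(.1,-.13,.07)])]
    return np.r_[proj(t,a)-tp,proj(s,b)-sp].ravel()
r=least_squares(res,[.586,.0345,-.048,1.52],loss="soft_l1")
print(r.x,np.sqrt(np.diag(np.linalg.inv(r.jac.T@r.jac))));print(res(r.x).reshape(-1,2).round(1).tolist())
print("handle",cov(r.x)[:2].mean(0));q=dict(np.load("pose.npz"));q["v"]=r.x;np.savez("pose.npz",**q)
E
```

```text
[ 0.59043388  0.03189031 -0.05052172  1.51208049] [0.00195542 0.00102979 0.00600018 0.00968825]
[[1.4, -0.6], [-0.8, -0.4], [0.3, -0.1], [0.1, -0.3], [0.2, -0.5], [0.1, -1.7], [-1.0, -2.3], [1.0, -2.2], [-1.2, 0.8], [-0.4, 0.2], [-0.0, -1.6], [-3.1, -0.6], [-0.6, 0.3], [-0.5, -0.0], [-0.3, 0.3], [-0.7, -2.0], [-2.7, -0.9], [0.7, 0.9]]
handle [0.70116563 0.02629119 0.31105347]
```

```bash
python3 - <<'E'
from h import *
v=np.load("pose.npz")["v"];h=np.array([.7012,.0263]);O=down(np.pi/2+v[2])
robot.reach([.55,-.1,.42],O);robot.move_gripper(.5,40)
robot.move_linear([*h,.40],vel=.25)
f=robot.move_linear([*h,.294],vel=.06,until_force=5);s=robot.read_state();print(f,tip(),s["ft_force"],s["time"])
shot("wrist","handle")
E
```

```text
False [0.70139326 0.02629442 0.29454628] [ 0.02846143 -0.04113379 -0.24736585] 69.0833
```

View pics/handle.png

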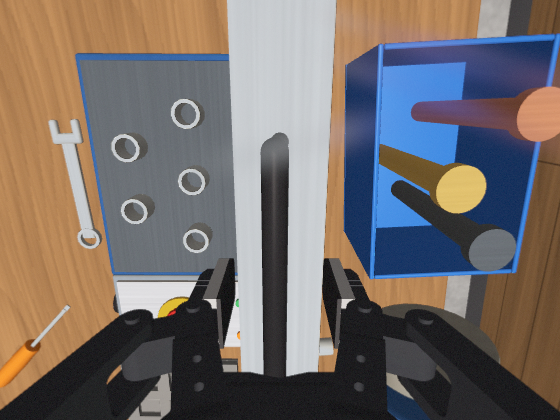

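```bash
cat > cover.py <<'E'
from h import *
v=np.load("pose.npz")["v"];e=np.array([np.cos(v[2]),np.sin(v[2])]);hin=T(v,(.1,0))
def rz(phi): c,n=np.cos(phi),np.sin(phi); return np.array([-.24*c+.025*n,.24*n+.025*c])
def loc(): p=tip(); return np.array([(p[:2]-hin)@e,p[2]+.019-.07])
def force(f0): f=robot.read_state()["ft_force"]-f0; return np.array([f[:2]@e,f[2]])
def go(u,off,vel=.07,uf=None):
    t=u+off; lat=np.array([-e[1],e[0]])*LAT
    return robot.move_linear([*(hin+t[0]*e+lat),t[1]+.07-.019],vel=vel,until_force=uf)
LAT=float((np.array([.7012,.0263])-hin)@np.array([-e[1],e[0]]))
E
python3 - <<'E'
from cover import *
from scipy.optimize import brentq
f0=robot.read_state()["ft_force"]
robot.move_gripper(0,45);s=robot.read_state();print(s["opening"],s["finger_force"],s["ft_force"],loc(),LAT)
l=loc();phi=brentq(lambda a:rz(a)[0]-l[0],1,1.8);off=np.array([0,l[1]-rz(phi)[1]]);print("phi0",phi,"off",off)
while phi>1.0:
    phi-=.08; hit=go(rz(phi),off,uf=25); F=force(f0); rad=rz(phi)/np.linalg.norm(rz(phi)); fr=F@rad; off=off+rad*np.clip(fr*1e-4,-.001,.001)
    print(round(phi,3),F.round(1),round(fr,1),off.round(4),hit,round(robot.read_state()["opening"],3))
    if hit: break
np.savez("cov.npz",phi=phi,off=off,f0=f0);print(robot.read_state()["time"])
shot("scene","cov1")
E
```

```text
0.10831342233992144 43.78512918949127 [ 0.70139428 -0.19094935 -0.09240473] [0.01115241 0.24322154] 1.053300868949032e-05
phi0 1.5132387396145144 off [0.         0.00218083]
1.433 [2.4 0.3] 0.2 [-0.      0.0022] False 0.109
1.353 [-0.1  5.2] 5.2 [-0.0001  0.0027] False 0.106
1.273 [-0.9  7.6] 7.6 [-0.0002  0.0035] False 0.107
1.193 [-0.6  6.2] 6.1 [-0.0004  0.0041] False 0.103
1.113 [-3.2  4.3] 5.1 [-0.0006  0.0045] False 0.107
1.033 [-4.2  3.3] 4.8 [-0.0008  0.005 ] False 0.106
0.953 [-4.3  3.1] 4.8 [-0.001   0.0054] False 0.109
72.5083
```

```bash
python3 - <<'E'
from cover import *
c=np.load("cov.npz");phi,off,f0=float(c["phi"]),c["off"],c["f0"]
while phi>.1:
    phi-=.07; hit=go(rz(phi),off,vel=.06,uf=25); F=force(f0); rad=rz(phi)/np.linalg.norm(rz(phi)); fr=F@rad; off=off+rad*np.clip(fr*1.5e-4,-.0015,.0015)
    print(round(phi,3),F.round(1),round(fr,1),off.round(4),hit,round(robot.read_state()["opening"],3))
    if hit: break
np.savez("cov.npz",phi=phi,off=off,f0=f0);print(robot.read_state()["time"],tip())
shot("scene","cov2")
E
```

```text
0.883 [-3.7  2. ] 3.7 [-0.0013  0.0059] False 0.104
0.813 [-4.1  2.1] 4.1 [-0.0017  0.0063] False 0.104
0.743 [-2.  -3.3] -1.1 [-0.0016  0.0062] False 0.109
0.673 [-1.3 -4.2] -2.0 [-0.0013  0.006 ] False 0.107
0.603 [-2.4 -2.6] 0.1 [-0.0014  0.006 ] False 0.107
0.533 [-1.9 -3.1] -0.3 [-0.0013  0.006 ] False 0.104
0.463 [-0.9 -5.4] -2.2 [-0.001   0.0058] False 0.106
0.393 [-2.9 -6.2] -0.4 [-0.001   0.0058] False 0.106
0.323 [-1.4 -7.8] -1.9 [-0.0007  0.0057] False 0.108
0.253 [-2.  -8.1] -1.0 [-0.0006  0.0056] False 0.109
0.183 [-0.5 -8.7] -2.0 [-0.0003  0.0055] False 0.108
0.113 [-0.8 -7.9] -0.9 [-0.0002  0.0055] False 0.105
0.043 [ 0.1 -9.1] -1.4 [0.     0.0055] False 0.114
78.1917 [0.44859071 0.03935827 0.08868025]
```

View pics/cov2.png

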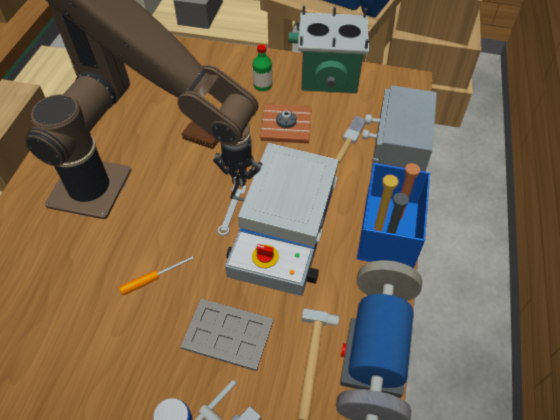

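```bash
python3 - <<'E'
from cover import *
c=np.load("cov.npz");f0=c["f0"];p=tip()
for k in range(12):
    p=p-[0,0,.002]; robot.move_linear(p,vel=.01); robot.wait(.1);F=force(f0);print((tip()[2]).round(4),F.round(1),round(robot.read_state()["opening"],3))
    if F[1]>6: break
print(robot.read_state()["time"])
shot("wrist","shut");shot("scene","cov3")
E
```

```text
0.0856 [ 1.5 -5.3] 0.107
0.0834 [ 0.9 -6.5] 0.103
0.0815 [  1.9 -10.2] 0.108
0.0804 [-2.8 -6.2] 0.106
0.0784 [-3.2 -5.4] 0.106
0.0779 [-8.5  4.6] 0.106
0.0775 [-13.3  16.4] 0.11
81.8
```

View pics/shut.png

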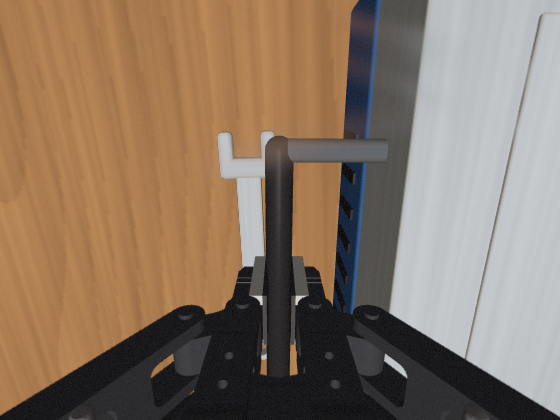

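```bash
python3 - <<'E'
from cover import *
robot.move_gripper(.35);p=tip();robot.move_linear([p[0],p[1],.25],vel=.1)
g=T(v,(-.01,-.19));print("switch exp",g)
robot.move_linear([.45,-.1,.27],vel=.3)
robot.move_linear([*g,.22],vel=.3,orientation=down(np.pi+v[2]))
robot.move_gripper(.45,50)
p=viewer.get_image("wrist");b=viewer.recognise(p,"main_switch")
print([(d["conf"],np.round(d["bbox"])) for d in b]);shot("wrist","sw");print(proj(p,[[*g,.114],[*T(v,(-.031,-.19)),.114],[*T(v,(.011,-.19)),.114]]),robot.read_state()["time"])
E
```

```text
switch exp [ 0.5708516  -0.15736225]
[(0.79, array([258., 168., 307., 229.]))]
[[278.61213298 209.2521945 ]
 [278.57802491 183.64372993]
 [278.64461467 233.63734429]] 86.8667
```

View pics/sw.png

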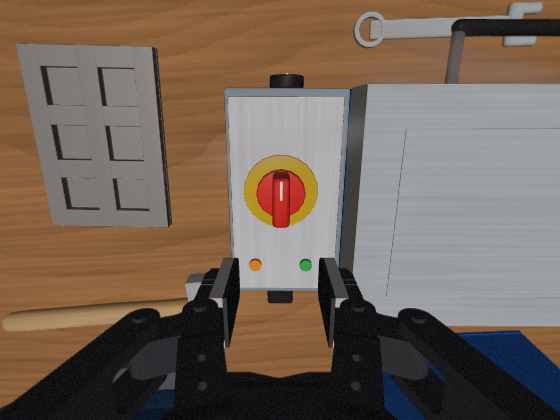

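```bash
python3 - <<'E'
from cover import *
g=[.567,-.1555];a=np.pi+v[2]
robot.move_linear([*g,.22]);robot.move_linear([*g,.13],vel=.15)
hit=robot.move_linear([*g,.089],vel=.04,until_force=5);print(hit,tip())
robot.move_gripper(0,50);s=robot.read_state();print(s["opening"],s["ft_force"],s["wrist_torque"])
for d in(.25,.5,.75,.9,1.0,1.05,1.08):
    robot.reach([*g,tip()[2]],down(a-d));s=robot.read_state();print(d,s["ft_force"].round(1),s["wrist_torque"].round(2),round(s["opening"],3))
    if abs(s["wrist_torque"][2])>2.5: break
robot.move_gripper(.45);robot.move_linear([*g,.2],vel=.15)
robot.move_linear([.45,-.25,.3],vel=.3);robot.reach([.3,-.5,.35],down(a-1))
t=shot("top","fin_t");shot("scene","fin_s");print(robot.read_state()["time"])
cv2.imwrite("pics/fin.png",cv2.resize(t["color"][110:275,110:440,::-1],(800,400),interpolation=cv2.INTER_CUBIC))
E
```

```text
False [ 0.56727379 -0.15564579  0.08938721]
0.1520005974017143 [-0.35337144  1.08763735  2.13593764] [ 0.14884812  0.06346391 -0.10863568]
0.25 [ 0.6  0.7 -0.2] [ 0.06 -0.13 -0.13] 0.156
0.5 [1.4 0.2 0.5] [ 0.03 -0.19 -0.08] 0.154
0.75 [ 0.5 -0.6 -0.4] [-0.02 -0.16 -0.09] 0.155
0.9 [ 1.8  0.2 -1.2] [-0.08 -0.2  -0.13] 0.15
1.0 [ 1.1 -1.1 -0.4] [-0.1  -0.18 -0.12] 0.152
1.05 [ 1.9 -1.4 -0.6] [-0.14 -0.17 -0.08] 0.155
1.08 [ 2.2 -0.5 -1.1] [-0.17 -0.27  0.93] 0.158
94.675
```

View pics/fin.png

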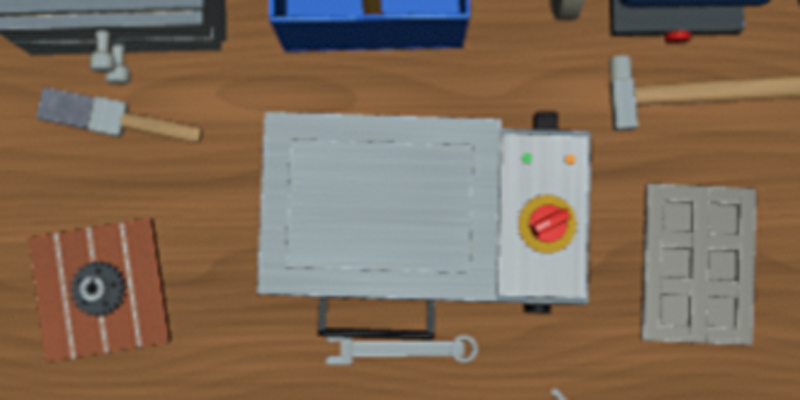

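View pics/fin_s.png

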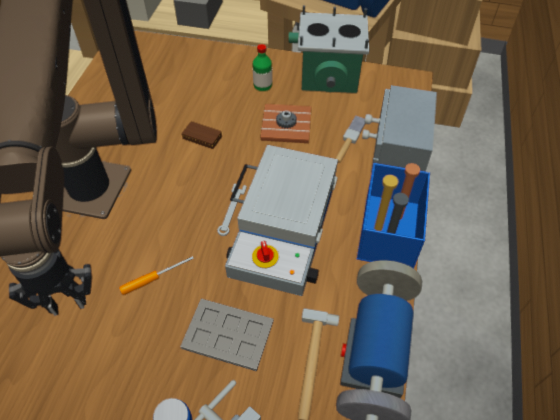

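```bash
python3 -c "
from bench import finish_job
print(finish_job())"
```

```text
the job is handed in; nothing more can be done
None
```

The job is handed in at about 95 s: gear flat on the slab, all five rings standing on the heating plate, cover lowered shut under control, main switch turned clockwise to its stop, and the spanner left where it was; the hand-in gave no verdict.

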